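# Hang the test mandrel plumb and clip it upright on its stand

### The arm

A 7-joint arm with a two-finger parallel gripper is mounted at the origin on a cart in front of the work surface, level with it; the furniture and walls round the work are solid. World frame = base frame: x ahead of the robot, y to its left, z up, the work surface at z = 0. Lengths are in m, angles in rad, forces in N, time in s.
With the tool pointing down it reaches from about 0.425 to 0.925 m from the base axis. Payload 6.8 kg.
Tool frame: the origin (TCP) lies on the centre line of the jaws, within the pads' length; the fingertips stand 8 mm ahead of it and the grasp point (between the pads) lies 11 mm behind it (bot.tips_ahead is the distance from the TCP to the fingertips, in m); z points along the fingers, y is the line along which they close (so a half turn about z gives the same grasp; the last joint's range is limited). The gripper opens to 85 mm and grips with 20 to 120 N. Pads are 22 mm wide; open, the fingers measure 114 mm over their backs; the gripper's body (76 mm by 85 mm) begins 54 mm behind the grasp point. The pads swing forward as they close: fully open they stand 13 mm farther back than shut.
Start: joints at [1.097, 0.477, 0.022, 1.555, -0.011, 1.109, -0.083], TCP at [0.241, -0.63, 0.239] pointing down, gripper open.
Joint ranges: [-2.96, 2.96], [-0.34, 2.1], [-1.41, 1.46], [0.24, 2.44], [-1.37, 4.51], [0.17, 1.92], [-2.96, 2.96]. Speed limits (rad/s): [2.39, 2.39, 3.14, 3.14, 3.14, 3.14, 3.14].

### API

Orientations are given as a unit quaternion [w, x, y, z].
In Python, from station import bot gives the robot as it stands.
- The arm moves only by the tool send_rows, never from a script. Its argument "deltas" is text: rows parted by semicolons, each of 4 numbers parted by spaces: the shift along the tool's x, y, z in m, then the turn about the tool's z in degrees. In form: x y z spin; .... A call has 1 to 5 rows; each row is the pose to reach, as a shift and turn from the pose commanded when the call began, along the tool's axes at that moment; what a row does not reach only later rows make up. A row lasts 1/10 s, in which the tool goes at most 50 mm and 8.59 degrees, less where a joint would pass 70% of its speed; a pose out of reach is approached as far as the arm can. A call with a gripper value outside its range is refused whole. "claw" is the opening, from 0 (shut) to 1 (fully open), set as the call begins (left out, the last holds). The fingers move at their own pace and stop on an object; "force" is the grip in N (left out, the last holds). Time passes only in rows, so rows that repeat a pose let the fingers close. It gives the time, the measured TCP pose, the force, the opening and the grip force at its end, in the units of the state.
- bot.get_obs(): the state, without advancing time (a new reading comes with each control period).
- bot.read_camera(name): name is "scene" or "top"; returns a dict with "img" (384x512x3 uint8, red, green, blue), "depth" (384x512 float32, m along the optical axis (not along the pixel's ray), 0 where there is no reading), "fx", "fy", "cx", "cy" (pixels), "camera_from_world" (4x4, takes a point from world to camera coordinates). Camera axes: x right, y up, looking along -z (the intrinsics and any distortion apply to the point x, -y, -z); pixel columns grow to the right and rows downward; lengths in m; the calibration is good to about 2 mm. A picture is of the moment at which its call begins.
- bot.hand_in(): hands the job in; it is judged then, once.
Trained networks look in a picture, given as the dict that the camera call returned (one of the last four; its "shot" number tells which), for a name from the list of things; names that differ only in an ending like _2 or _b are one class to them, and where a whole thing is asked for, a point or a joint stands for the part that bears it (a point fixed in the world has none). Each returns a list of dicts, best first, with "confidence" (0 to 1); they miss things now and then, are a little off and sometimes report something else, mostly with a low value. They report only what shows in the picture. A call takes as long as a camera call.
- bot.masks_of(picture, query): "mask" (384x512 bool, what is visible of it).
- bot.landmark_of(picture, query): "xyz" ([x, y, z] in m, in world coordinates, good to about 4 mm: a listed point, or the origin of a listed thing).
The state is a dict: "t": time; "q": joint angles; "joint_vel": joint speeds; "joint_torque": joint torques, N m; "eef_pos": TCP position; "tool_rot": TCP orientation; "contact_force": force on the tool from outside, world axes, zero at the start; "torque": the same for the moment, N m; "gripper_width": opening from 0.0 (shut) to 1.0 (fully open); "grasp_force": force on a finger pad.
Only numpy, scipy, OpenCV 4.12 (cv2) and the standard library are available. Lean on these libraries where they do the work, as an engineer would, in place of code of your own. Each camera call takes 0.05 s, during which the arm holds its last target. There are 200 camera calls.

### The job

Lift the steel mandrel out of its wooden cradle by its button head, well up and clear of the cradle, ease your grip so that it swings down and hangs plumb from your fingers, and grip it firmly again. Stand it upright and gently on the middle of the stand's round pad and let go, then turn the stand's clip fully home over the mandrel's foot and let go, leaving the mandrel standing there. Do not disturb the other things on the bench.

Things in the scene. Friction and masses are not known exactly. Their poses are not given: they have to be found in the camera images.
- mandrel_head (a point): Centre of the mandrel's button head: a cylinder of diameter 26 mm, only 12 mm long, coaxial with the bar. z points along the bar, out of the head end. At the start the bar lies level in the cradle, axis 50 mm above the bench, head overhanging the cradle's end farther from the robot with free bench below it.
- mandrel_foot (a point): Centre of the mandrel's flat foot face (diameter 60 mm), 132 mm from mandrel_head along its -z axis; same axes as mandrel_head. Standing, the mandrel rests on this face and z points up.
- mandrel: Loose steel mandrel, 138 mm long, 0.33 to 0.51 kg; origin and axes as mandrel_foot. Along z: foot flange 0 to 12 mm, shank of diameter 20 mm to 118, neck of diameter 13 mm to 126, head to 138; centre of mass about 48 mm up. A grip of 80 N or more across the head holds it about level; eased by fractions of a mm it swings in steps about the line between the pads, plumb at some 5 to 12 N, and slips out below about 3 N.
- cradle: Fixed wooden cradle, foot 100 x 56 x 10 mm with two V saddles 56 mm apart that rise to about 60 mm; the mandrel's shank lies in the Vs along the cradle's x axis (head towards +x) and lifts straight out. Origin on the bench, 12 mm towards +x from the middle of the foot.
- stand_pad (a point): Centre of the top of the round steel pad (diameter 64 mm, a little larger than the mandrel's foot; top 13 mm above the bench) at one end of the fixed grey stand. Axes are those of the stand: z up, y along the plate towards the clip's pivot.
- stand: The stand: base plate 84 mm (x) by 170 mm (y) by 10 mm. Origin on the bench under the middle of the plate, axes as stand_pad, which lies 45 mm from it along -y.
- clip_pivot (a point): Point on the upright hinge axis of the clip, 70 mm from stand_pad along the stand's y axis, 33 mm above the bench.
- clip_handle (a point): Middle of the clip's upright black handle pin: diameter 14 mm, free from 36 to 79 mm above the bench, this point at 64 mm. It stands 45 mm from clip_pivot on the clip's tail, opposite the flat steel tongue (18 mm wide, 48 mm long from the pivot, underside 29 mm above the bench, 4 mm above the flange of the standing mandrel).
- clip (a joint): Angle of the clip in rad: 0 = fully home at its stop, tongue over the mandrel's foot, handle on the line from pad through pivot, 115 mm from the pad; grows to 1.7 as the handle turns clockwise seen from above (from the stand's +y to its +x). Starts open, 1.2 to 1.6. Stays where it is left; turning takes about 2 N at the handle.
- pegboard: Fixed upright board with tools at the right of the work, about 0.32 m long and 0.7 m high, running away from the robot from about x = 0.40 to 0.73 at y = -0.22; go round its near end. Origin under its middle.
- insert_box: Bystander: plastic insert case, 79 x 120 x 33 mm; leave alone. Origin under its centre.
- masking_tape: Bystander: roll of tape, diameter 100 mm, 25 mm high; leave alone.
- marker: Bystander: felt marker, 131 mm long; leave alone.
- collet_1: Bystander: standing spring collet, 30 mm wide, 39 mm high; leave alone.
- collet_0: Bystander: standing spring collet, 26 mm wide, 34 mm high; leave alone.
- bored_block: Bystander: steel block with cross holes, 48 x 95 x 46 mm; leave alone.
- hex_key_2: Bystander: hex key lying flat, 44 x 134 x 8 mm; leave alone.

How it is judged:
On the way, in this order (a step that is already met when the one before it is completed fails the run):
1. the mandrel hangs plumb (within 0.15 rad) in a firm grip, its foot at least 40 mm above the bench and clear of cradle and stand (angle between mandrel_head's own z axis and vertical below 0.15 rad and height (world z) of mandrel_foot above 0.04 m and contact force between mandrel and the fingers above 20 N and contact force between mandrel and cradle below 0.1 N and contact force between mandrel and stand below 0.1 N and value of joint clip above 0.9 rad), for 0.3 s.
2. the mandrel stands on the pad, released, with the clip still open (angle between mandrel_head's own z axis and vertical below 0.04 rad and distance between mandrel_foot and stand_pad below 0.009 m and contact force between mandrel and the fingers below 0.1 N and value of joint clip above 0.9 rad), for 0.2 s.
At the end, for the whole second after the job is handed in: The mandrel stands at rest and upright (within 0.04 rad) on the pad, the centre of its foot within 10 mm of the pad's centre, and the clip is home over its foot (joint below 0.1 rad) (value of joint clip between -0.05 and 0.1 rad and angle between mandrel_head's own z axis and vertical below 0.04 rad and distance between mandrel_foot and stand_pad below 0.01 m and linear speed of mandrel below 0.02 m/s); the robot touches nothing.
It fails at once if a bystander on the bench is moved by more than 20 mm (distance of any of insert_box, masking_tape, marker, collet_1, collet_0, bored_block, hex_key_2 from where it was at the start of the episode above 0.02 m).
It fails at once if the mandrel is dropped or slammed: more than 80 N on the stand (contact force between mandrel and stand above 80 N).
It also fails if it takes over 72 s, if anything falls off the work surface, if the arm or the gripper's body presses on something with over 40 N, if the wrist force passes 120 N, or if a joint passes its speed limit or range.

## Working session

There is one attempt and no reset: what is moved stays moved. The work goes in short steps, Python scripts to look and compute and a tool call to move; the robot and the scene stay as the last step left them, time stands still between calls to the robot, and variables do not carry over. Pictures are saved under pics/ and viewed, at most 10 in all, crops included, and the job is handed in when it is done.

Besides the shell and the picture viewer there is one more tool, called by a JSON object that holds its "api" and its "payload". send_rows: Moves the arm, as the interface text tells. Its arguments: {"type":"object","properties":{"deltas":{"type":"string"},"claw":{"type":"number"},"force":{"type":"number"}},"required":["deltas"]}

```bash
mkdir -p pics; ls; cat > h.py <<'E'
import numpy as np, cv2
from station import bot
from scipy.spatial.transform import Rotation as R
np.set_printoptions(precision=4,suppress=True)
def rot(q): return R.from_quat([q[1],q[2],q[3],q[0]])
def cloud(p):
    v,u=np.mgrid[0:384,0:512]; d=p["depth"]
    c=np.stack([(u-p["cx"])/p["fx"]*d,-(v-p["cy"])/p["fy"]*d,-d],-1)
    T=np.linalg.inv(np.array(p["camera_from_world"]))
    return c@T[:3,:3].T+T[:3,3]
def proj(p,X):
    c=np.array(p["camera_from_world"])@np.r_[X,1]
    return p["cx"]+p["fx"]*c[0]/-c[2], p["cy"]-p["fy"]*c[1]/-c[2]
E
python3 - <<'E'
from h import *
o=bot.get_obs(); print(o["t"],o["eef_pos"],o["tool_rot"],rot(o["tool_rot"]).as_matrix(),o["contact_force"],o["gripper_width"],bot.tips_ahead)
ims=[]
for n in ["scene","top"]:
    p=bot.read_camera(n); cv2.imwrite(f"pics/{n}0.png",p["img"][:,:,::-1]); 
    print(n,{k:p[k] for k in p if k not in("img","depth")})
    for q in ["mandrel_head","mandrel_foot","cradle","stand_pad","stand","clip_pivot","clip_handle","insert_box","masking_tape","marker","collet_1","bored_block","hex_key_2","pegboard"]:
        r=bot.landmark_of(p,q); print(q,[(np.round(x["xyz"],4),round(x["confidence"],2)) for x in r[:2]])
E
```

```text
pics
0.0 [ 0.2412 -0.6298  0.2383] [-0.0009  0.9833  0.1819 -0.0002] [[ 0.9338  0.3577 -0.0008]
 [ 0.3577 -0.9338  0.0017]
 [-0.0001 -0.0018 -1.    ]] [-0.1475  0.0147  0.0744] 0.9995673066053226 0.008
scene {'fx': 383.30966598436146, 'fy': 383.30966598436146, 'cx': 257.8443506415761, 'cy': 194.14402694312508, 'camera_from_world': array([[-0.669 , -0.7432, -0.0102,  0.3553],
       [ 0.573 , -0.5245,  0.6297, -0.2933],
       [-0.4734,  0.4154,  0.7767, -0.9629],
       [ 0.    ,  0.    ,  0.    ,  1.    ]]), 'shot': 1}
mandrel_head [(array([0.4742, 0.2693, 0.0106]), 0.73), (array([0.5318, 0.1304, 0.046 ]), 0.58)]
mandrel_foot [(array([0.3996, 0.1222, 0.0507]), 0.87)]
cradle [(array([0.4629, 0.1209, 0.0009]), 0.92), (array([0.4752, 0.2658, 0.0117]), 0.68)]
stand_pad [(array([0.4751, 0.269 , 0.0122]), 0.74)]
stand [(array([0.4751, 0.3121, 0.0022]), 0.94)]
clip_pivot [(array([0.573 , 0.3896, 0.0028]), 0.56)]
clip_handle [(array([0.5191, 0.3392, 0.0638]), 0.53)]
insert_box [(array([ 0.4655, -0.0738,  0.0004]), 0.85)]
masking_tape [(array([ 0.5743,  0.3899, -0.0023]), 0.68)]
marker [(arr
[... 876 characters left out ...]
ad [(array([0.4726, 0.2762, 0.0157]), 0.81)]
stand [(array([0.4766, 0.3131, 0.0007]), 0.77)]
clip_pivot [(array([0.4789, 0.3427, 0.0313]), 0.58)]
clip_handle [(array([0.5206, 0.3383, 0.0645]), 0.76)]
insert_box [(array([ 0.4694, -0.0797,  0.0001]), 0.76)]
masking_tape [(array([0.6196, 0.1651, 0.0008]), 0.68), (array([0.5696, 0.3841, 0.0018]), 0.67)]
marker [(array([ 0.365 ,  0.0571, -0.0013]), 0.69), (array([0.5307, 0.129 , 0.0477]), 0.62)]
collet_1 [(array([0.6185, 0.1649, 0.0028]), 0.62), (array([ 0.5855,  0.2163, -0.0008]), 0.49)]
bored_block [(array([ 0.366 , -0.0754,  0.0019]), 0.84), (array([0.5832, 0.2146, 0.0018]), 0.4)]
hex_key_2 [(array([0.3767, 0.2062, 0.0033]), 0.45)]
pegboard []
```

```bash
python3 -c "
import cv2
a=cv2.imread('pics/scene0.png');b=cv2.imread('pics/top0.png')
cv2.imwrite('pics/top0b.png',cv2.resize(b,(800,600)));cv2.imwrite('pics/scene0b.png',cv2.resize(a,(800,600)))"
```

```text
(no output)
```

View pics/top0b.png

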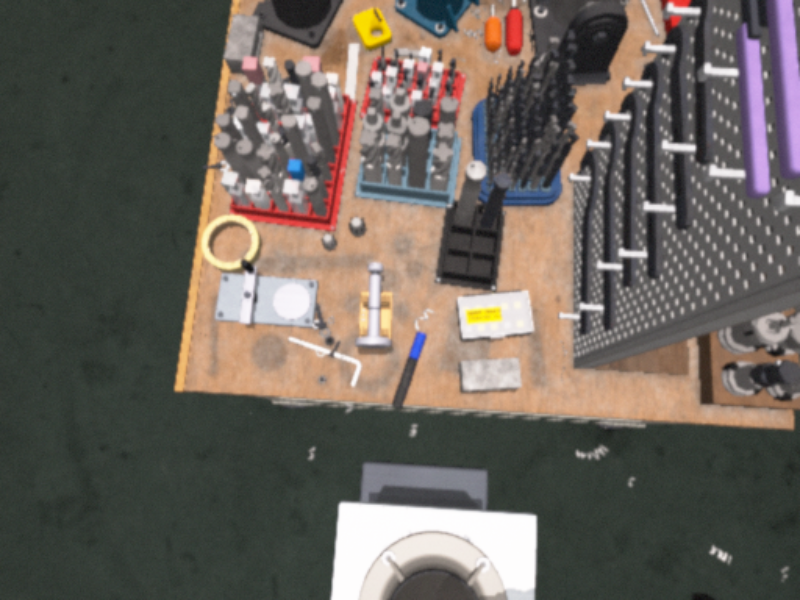

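View pics/scene0b.png

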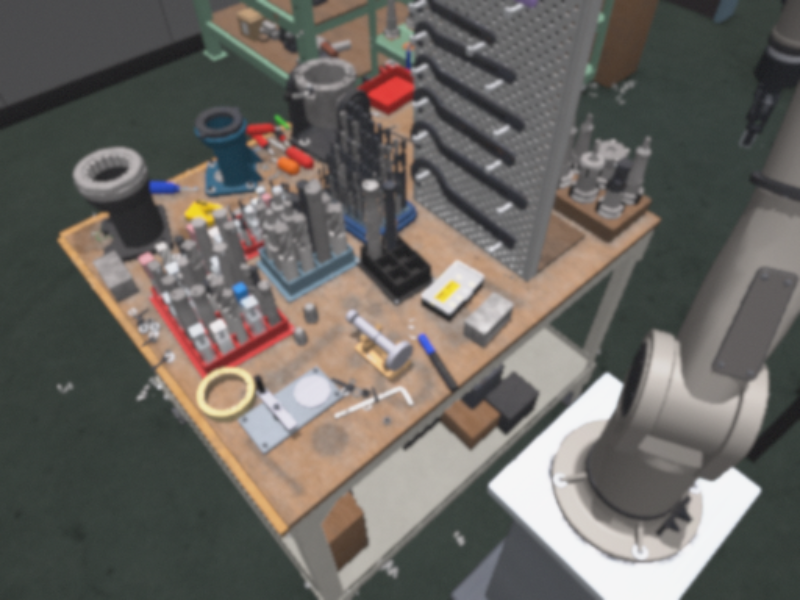

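The top view shows the mandrel lying at about (375,305) with its head at (375,268). The pad is at (293,300), the clip handle at (247,265) and the pegboard's near end at (575,365). Next I measure the board's near end and refine the mandrel, pad and handle positions from depth.

```bash
python3 - <<'E'
from h import *
for n in ["scene","top"]:
    p=bot.read_camera(n); C=cloud(p); ok=p["depth"]>0
    m=ok&(C[...,2]>.08)&(C[...,2]<.7)&(abs(C[...,1]+.22)<.05)&(C[...,0]>.3)&(C[...,0]<.8)
    X=C[m]; print(n,"board",len(X)); 
    if len(X)>50:
        for z in(.1,.2,.3,.4,.5,.6):
            s=X[abs(X[:,2]-z)<.05]
            if len(s)>20: i=s[:,0]<np.percentile(s[:,0],1)+.01; print(z,np.percentile(s[:,0],[.5,2]),np.percentile(s[i][:,1],[2,98]))
    for q,lo,hi in [("mandrel",.02,.09),("stand_pad",.005,.02),("clip_handle",.05,.09)]:
        for r in bot.masks_of(p,q)[:1]:
            k=r["mask"]&ok; Y=C[k]; Y=Y[(Y[:,2]>lo)&(Y[:,2]<hi)]
            print(q,r["confidence"],k.sum(),len(Y),np.median(Y,0) if len(Y) else "", (Y.min(0),Y.max(0)) if len(Y) else "")
    # mandrel ridge: shank/head top points near head
    m=ok&(abs(C[...,1]-.126)<.035)&(C[...,0]>.38)&(C[...,0]<.56)&(C[...,2]>.045)
    Y=C[m]
    for a in np.arange(.385,.55,.01):
        s=Y[abs(Y[:,0]-a)<.005]
        if len(s)>3: print(round(a,3),len(s),"y",np.round([s[:,1].min(),s[:,1].max(),s[:,1].mean()],4),"zmax",round(s[:,2].max(),4))
E
```

```text
scene board 14740
0.1 [0.3895 0.3903] [-0.2432 -0.2139]
0.2 [0.3894 0.3901] [-0.2435 -0.2134]
0.3 [0.3894 0.3901] [-0.2437 -0.2142]
0.4 [0.3894 0.3902] [-0.2439 -0.214 ]
0.5 [0.389  0.3897] [-0.2435 -0.2141]
0.6 [0.3887 0.3892] [-0.2426 -0.2135]
mandrel 0.96 499 492 [0.4315 0.1299 0.0579] (array([0.3973, 0.0942, 0.0219]), array([0.5372, 0.1539, 0.0826]))
stand_pad 0.81 1923 1524 [0.4699 0.312  0.0105] (array([0.4302, 0.2303, 0.005 ]), array([0.5211, 0.4018, 0.0188]))
clip_handle 0.63 232 40 [0.5146 0.3425 0.0681] (array([0.5112, 0.3356, 0.0503]), array([0.5215, 0.3482, 0.0824]))
0.395 37 y [0.1056 0.1513 0.1335] zmax 0.0824
0.405 119 y [0.0942 0.1539 0.1266] zmax 0.0826
0.415 10 y [0.1073 0.1484 0.1315] zmax 0.0793
0.425 33 y [0.1047 0.149  0.1295] zmax 0.0616
0.435 24 y [0.1193 0.1347 0.1279] zmax 0.0611
0.445 23 y [0.1175 0.1356 0.1283] zmax 0.061
0.455 24 y [0.1176 0.1362 0.1293] zmax 0.0626
0.465 21 y [0.1197 0.1365 0.129 ] zmax 0.0638
0.475 42 y [0.1029 0.1507 0.1308] zmax 0.0624
0.485 36 y [0.1058 0.1506 0.1281] zmax 0.0617
0.495 20 y [0.12   0.1373 0.1305] zmax 0.0611
0.505 20
[... 704 characters left out ...]
15 , 0.3327, 0.0531]), array([0.5285, 0.3437, 0.0806]))
0.405 109 y [0.0919 0.1497 0.1215] zmax 0.0801
0.415 53 y [0.0924 0.1503 0.1197] zmax 0.0807
0.425 73 y [0.0984 0.1447 0.1212] zmax 0.0623
0.435 37 y [0.099  0.1372 0.1209] zmax 0.0632
0.445 29 y [0.1147 0.1332 0.1235] zmax 0.0612
0.455 27 y [0.1154 0.1314 0.1229] zmax 0.0622
0.465 29 y [0.1142 0.1321 0.1234] zmax 0.0624
0.475 51 y [0.1024 0.1492 0.1252] zmax 0.0607
0.485 59 y [0.1025 0.1495 0.1244] zmax 0.0617
0.495 31 y [0.116  0.1346 0.1248] zmax 0.0637
0.505 30 y [0.1167 0.1355 0.126 ] zmax 0.0629
0.515 28 y [0.1176 0.1363 0.1267] zmax 0.0616
0.525 30 y [0.116  0.1398 0.1273] zmax 0.0617
0.535 38 y [0.1163 0.1403 0.1279] zmax 0.0643
```

{"api": "send_rows", "payload": {"deltas": "0.008 -0.035 -0.015 0; 0.017 -0.08 -0.03 0; 0.026 -0.125 -0.045 0; 0.035 -0.17 -0.055 0; 0.042 -0.21 -0.062 0"}}

```text
t: 2.4
eef_pos: [0.2054, -0.4174, 0.3021]
tool_rot: [0.001, 0.983, 0.182, 0.0]
contact_force: [-0.5, 0.1, 0.7]
gripper_width: 0.999
grasp_force: 0.0
```

{"api": "send_rows", "payload": {"deltas": "0.025 -0.025 0 0; 0.05 -0.05 0 0; 0.08 -0.08 0 0; 0.11 -0.105 0 0; 0.11 -0.105 0 0"}}

```text
t: 2.9
eef_pos: [0.2729, -0.278, 0.3018]
tool_rot: [0.0, 0.983, 0.185, 0.001]
contact_force: [0.1, 0.6, -0.4]
gripper_width: 1.003
grasp_force: 0.0
```

{"api": "send_rows", "payload": {"deltas": "0.035 -0.033 0 0; 0.071 -0.067 0 0; 0.1 -0.098 0 0; 0.128 -0.128 0 0; 0.152 -0.154 0 0"}}

```text
t: 3.4
eef_pos: [0.3582, -0.0823, 0.3017]
tool_rot: [0.0, 0.983, 0.182, 0.0]
contact_force: [0.4, -0.6, -0.5]
gripper_width: 1.004
grasp_force: 0.0
```

{"api": "send_rows", "payload": {"deltas": "0.04 -0.022 0.005 4; 0.083 -0.047 0.015 8; 0.126 -0.071 0.025 12; 0.168 -0.095 0.035 16; 0.205 -0.116 0.045 18.5"}}

```text
t: 3.9
eef_pos: [0.5094, 0.0991, 0.2559]
tool_rot: [-0.0, 1.0, 0.02, 0.0]
contact_force: [0.1, -1.0, 1.4]
gripper_width: 0.995
grasp_force: 0.0
```

```bash
cat >> h.py <<'E'
def to(target,yaw=None):
    "tool-axis delta and spin from measured pose to world target"
    o=bot.get_obs(); M=rot(o["tool_rot"]).as_matrix()
    y0=np.degrees(np.arctan2(M[1,0],M[0,0]))
    print("t",round(o["t"],2),"pos",np.array(o["eef_pos"]),"yaw",round(y0,2),"F",np.array(o["contact_force"]),"w",o["gripper_width"],"g",o["grasp_force"])
    print("delta",np.round(M.T@(np.array(target)-o["eef_pos"]),4),"spin",None if yaw is None else round((y0-yaw+180)%360-180,2))
E
python3 -c "
from h import *
to([.532,.129,.13],2.5)"
```

```text
t 3.9 pos [0.5094 0.0991 0.2559] yaw 2.26 F [ 0.0614 -1.0368  1.3992] w 0.995406045469978 g 0.0
delta [ 0.0237 -0.0289  0.1259] spin -0.24
```

{"api": "send_rows", "payload": {"deltas": "0.008 -0.01 0.03 0; 0.016 -0.02 0.07 0; 0.023 -0.029 0.11 0; 0.023 -0.029 0.15 0; 0.023 -0.029 0.16 0"}}

```text
t: 4.4
eef_pos: [0.527, 0.1264, 0.0922]
tool_rot: [0.001, 1.0, 0.021, -0.003]
contact_force: [0.3, -0.1, 0.5]
gripper_width: 0.997
grasp_force: 0.0
```

```bash
python3 - <<'E'
from h import *
to([.532,.129,.039],2.5)
for n in ["scene","top"]:
    p=bot.read_camera(n); u,v=proj(p,[.532,.129,.05]); u,v=int(u),int(v)
    c=p["img"][max(v-60,0):v+60,u-80:u+80,::-1]
    cv2.imwrite(f"pics/{n}1.png",cv2.resize(c,None,fx=4,fy=4))
    for r in bot.landmark_of(p,"mandrel_head")[:2]: print(n,r["xyz"],r["confidence"])
a=cv2.imread("pics/scene1.png");b=cv2.imread("pics/top1.png")
h=min(a.shape[0],b.shape[0]); cv2.imwrite("pics/c1.png",cv2.resize(np.hstack([a[:h],b[:h]]),(800,int(800*h/(a.shape[1]+b.shape[1])))))
E
```

```text
t 4.4 pos [0.527  0.1264 0.0922] yaw 2.45 F [ 0.2951 -0.1125  0.4727] w 0.9971819225989367 g 0.0
delta [ 0.0054 -0.0025  0.0531] spin -0.05
scene [0.5312, 0.1289, 0.0492] 0.87
top [0.5266, 0.1256, 0.051] 0.98
```

View pics/c1.png

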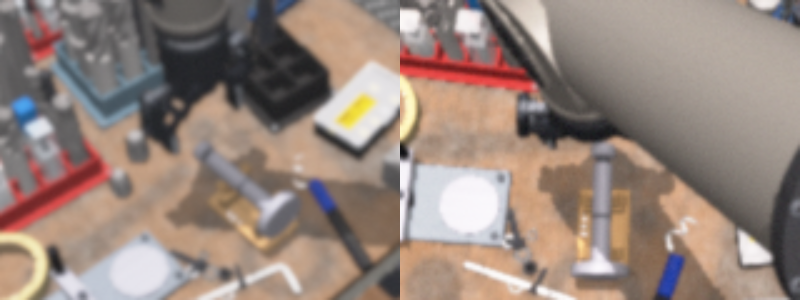

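The crops show the open fingers straddling the head line, about 45 mm above it. The head is at (205,152) in the left crop. I'll compare the fingertips with the head in the same camera's depth.

```bash
python3 - <<'E'
from h import *
p=bot.read_camera("scene"); C=cloud(p); ok=p["depth"]>0
m=ok&(abs(C[...,0]-.53)<.05)&(abs(C[...,1]-.128)<.09)&(C[...,2]>.085)&(C[...,2]<.14)
X=C[m]
for s,l in((1,"+y"),(-1,"-y")):
    Y=X[s*(X[:,1]-.127)>0.02]
    for z in np.arange(.085,.14,.008):
        k=Y[abs(Y[:,2]-z)<.004]
        if len(k)>3: print(l,round(z,3),len(k),"x",k[:,0].min(),k[:,0].max(),"y",k[:,1].min(),k[:,1].max())
Y=C[ok&(C[...,0]>.522)&(C[...,0]<.545)&(abs(C[...,1]-.128)<.02)&(C[...,2]>.04)&(C[...,2]<.07)]
print(Y.min(0),Y.max(0))
E
```

```text
+y 0.109 7 x 0.5173372493989304 0.5225794646864435 y 0.17240557603178197 0.18274137038207228
+y 0.117 13 x 0.5161930024861099 0.5328801060564137 y 0.17290861662493173 0.18685783524858768
+y 0.125 16 x 0.5168124781380871 0.5327203305958856 y 0.1736517243740221 0.1863852158876111
+y 0.133 10 x 0.5174652949617041 0.5269153601622686 y 0.1721409461792361 0.18605632596341803
-y 0.109 12 x 0.5210660247398088 0.5431602500801348 y 0.0767328504710188 0.08740693009816503
-y 0.117 16 x 0.5195364779547404 0.5420677331502629 y 0.07406981400783125 0.08790270147972024
-y 0.125 14 x 0.5206284066758962 0.542044956449529 y 0.07555383261899323 0.08803480949601267
-y 0.133 16 x 0.521125484645695 0.5414094063461552 y 0.0740888593952142 0.08782579145254604
[0.5233 0.1169 0.0436] [0.5373 0.1425 0.0647]
```

```bash
python3 -c "
from h import *
to([.528,.126,.039],2.5)"
```

```text
t 4.65 pos [0.5308 0.1281 0.0984] yaw 2.42 F [ 0.0644 -0.2315  0.6644] w 1.0008716972443383 g 0.0
delta [-0.0031  0.002   0.0594] spin -0.08
```

{"api": "send_rows", "payload": {"deltas": "0.001 0 0.02 0; 0.001 0 0.045 0; 0.001 0 0.058 0; 0.001 0 0.058 0; 0.001 0 0.058 0"}}

```text
t: 5.15
eef_pos: [0.531, 0.1283, 0.0395]
tool_rot: [-0.0, 1.0, 0.021, 0.001]
contact_force: [-0.3, 0.1, 0.0]
gripper_width: 0.997
grasp_force: 0.0
```

{"api": "send_rows", "payload": {"deltas": "0 0 0 0; 0 0 0 0; 0 0 0 0; 0 0 0 0; 0 0 0 0", "claw": 0.4, "force": 100}}

```text
t: 5.65
eef_pos: [0.5303, 0.128, 0.0384]
tool_rot: [-0.0, 1.0, 0.021, 0.0]
contact_force: [0.0, 1.0, -0.2]
gripper_width: 0.396
grasp_force: 0.0
```

{"api": "send_rows", "payload": {"deltas": "0.001 0 0 0; 0.001 0 0 0; 0.001 0 0 0; 0.001 0 0 0; 0.001 0 0 0", "claw": 0.2, "force": 110}}

```text
t: 6.15
eef_pos: [0.531, 0.1277, 0.0382]
tool_rot: [0.0, 1.0, 0.021, -0.0]
contact_force: [-2.1, -3.0, 2.7]
gripper_width: 0.262
grasp_force: 107.5
```

{"api": "send_rows", "payload": {"deltas": "0 0 -0.005 0; 0 0 -0.015 0; 0 0 -0.03 0; 0 0 -0.045 0; 0 0 -0.06 0"}}

```text
t: 6.65
eef_pos: [0.5316, 0.1283, 0.1001]
tool_rot: [-0.0, 1.0, 0.022, 0.001]
contact_force: [-0.5, -0.2, -3.5]
gripper_width: 0.262
grasp_force: 107.9
```

{"api": "send_rows", "payload": {"deltas": "0 0 -0.02 0; 0 0 -0.045 0; 0 0 -0.08 0; 0 0 -0.115 0; 0 0 -0.14 0"}}

```text
t: 7.15
eef_pos: [0.5316, 0.1287, 0.2419]
tool_rot: [-0.0, 1.0, 0.022, 0.002]
contact_force: [0.3, -0.8, -3.5]
gripper_width: 0.26
grasp_force: 107.9
```

```bash
cat >> h.py <<'E'
def crop(name,X,fn,hw=80,hh=60,f=4):
    p=bot.read_camera(name); u,v=map(int,proj(p,X)); u=min(max(u,hw),512-hw); v=min(max(v,hh),384-hh)
    cv2.imwrite(fn,cv2.resize(p["img"][v-hh:v+hh,u-hw:u+hw,::-1],None,fx=f,fy=f)); return p
E
python3 - <<'E'
from h import *
to([.53,.128,.25],2.5)
o=bot.get_obs()
p=crop("scene",np.array(o["eef_pos"])-[.04,0,.03],"pics/lift.png")
for q in("mandrel_head","mandrel_foot"):
    for r in bot.landmark_of(p,q)[:2]: print(q,r)
E
```

```text
t 7.15 pos [0.5316 0.1287 0.2419] yaw 2.48 F [ 0.3182 -0.8131 -3.5495] w 0.2602835523418799 g 107.88452625274658
delta [-0.0016  0.0006 -0.0081] spin -0.02
mandrel_head {'xyz': [0.5321, 0.129, 0.2464], 'confidence': 0.75}
mandrel_foot {'xyz': [0.4019, 0.1195, 0.2431], 'confidence': 0.73}
```

View pics/lift.png

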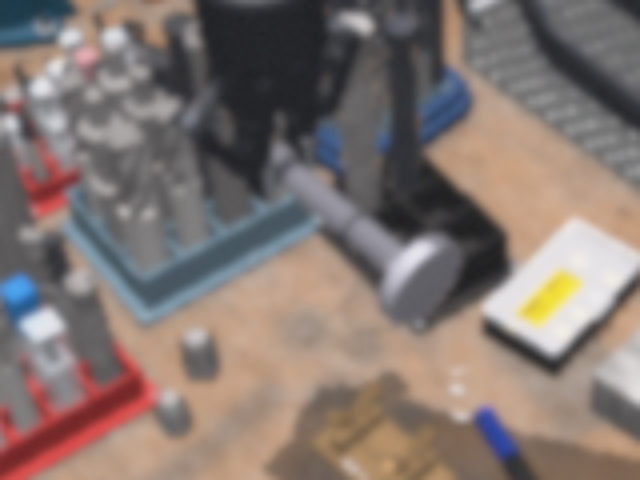

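The mandrel is lifted and level, with its foot at (420,280) in the crop, clear above the cradle. Now I ease the grip in small steps.

{"api": "send_rows", "payload": {"deltas": "0 0 0 0; 0 0 0 0; 0 0 0 0", "claw": 0.255}}

```text
t: 7.6
eef_pos: [0.5305, 0.1278, 0.2369]
tool_rot: [0.0, 1.0, 0.022, -0.001]
contact_force: [0.6, -0.2, -3.2]
gripper_width: 0.265
grasp_force: 107.8
```

{"api": "send_rows", "payload": {"deltas": "0 0 0 0; 0 0 0 0; 0 0 0 0", "claw": 0.26}}

```text
t: 7.9
eef_pos: [0.5312, 0.1281, 0.2381]
tool_rot: [-0.0, 1.0, 0.022, -0.0]
contact_force: [0.6, 0.4, -3.9]
gripper_width: 0.264
grasp_force: 101.5
```

{"api": "send_rows", "payload": {"deltas": "0 0 0 0; 0 0 0 0; 0 0 0 0", "claw": 0.263}}

```text
t: 8.2
eef_pos: [0.5313, 0.1281, 0.2383]
tool_rot: [0.0, 1.0, 0.021, 0.0]
contact_force: [0.0, 0.1, -3.7]
gripper_width: 0.271
grasp_force: 93.2
```

{"api": "send_rows", "payload": {"deltas": "0 0 0 0; 0 0 0 0; 0 0 0 0", "claw": 0.265}}

```text
t: 8.5
eef_pos: [0.5313, 0.128, 0.2383]
tool_rot: [0.0, 1.0, 0.021, 0.0]
contact_force: [-0.4, 0.2, -3.0]
gripper_width: 0.271
grasp_force: 87.7
```

{"api": "send_rows", "payload": {"deltas": "0 0 0 0; 0 0 0 0; 0 0 0 0", "claw": 0.275}}

```text
t: 8.8
eef_pos: [0.5313, 0.128, 0.2383]
tool_rot: [0.0, 1.0, 0.021, 0.0]
contact_force: [-0.0, -0.3, -3.7]
gripper_width: 0.28
grasp_force: 61.2
```

{"api": "send_rows", "payload": {"deltas": "0 0 0 0; 0 0 0 0; 0 0 0 0", "claw": 0.283}}

```text
t: 9.1
eef_pos: [0.531, 0.128, 0.2381]
tool_rot: [0.0, 1.0, 0.021, -0.0]
contact_force: [-0.1, 0.4, -3.7]
gripper_width: 0.286
grasp_force: 40.1
```

{"api": "send_rows", "payload": {"deltas": "0 0 0 0; 0 0 0 0; 0 0 0 0", "claw": 0.288}}

```text
t: 9.4
eef_pos: [0.5311, 0.128, 0.2383]
tool_rot: [0.0, 1.0, 0.021, -0.0]
contact_force: [-0.9, -0.3, -2.9]
gripper_width: 0.287
grasp_force: 28.3
```

{"api": "send_rows", "payload": {"deltas": "0 0 0 0; 0 0 0 0; 0 0 0 0", "claw": 0.292}}

```text
t: 9.7
eef_pos: [0.5311, 0.128, 0.2382]
tool_rot: [0.0, 1.0, 0.021, -0.0]
contact_force: [-0.3, -0.2, -4.2]
gripper_width: 0.288
grasp_force: 19.9
```

{"api": "send_rows", "payload": {"deltas": "0 0 0 0; 0 0 0 0; 0 0 0 0; 0 0 0 0", "claw": 0.2945}}

```text
t: 10.1
eef_pos: [0.5313, 0.1281, 0.2383]
tool_rot: [-0.0, 1.0, 0.021, 0.0]
contact_force: [0.8, 0.2, -3.9]
gripper_width: 0.298
grasp_force: 14.9
```

```bash
cat >> h.py <<'E'
def axis(n="scene"):
    p=bot.read_camera(n); r={}
    for q in("mandrel_head","mandrel_foot"):
        l=bot.landmark_of(p,q); 
        if l: r[q]=np.array(l[0]["xyz"]); print(q,r[q],round(l[0]["confidence"],2))
    if len(r)==2:
        d=r["mandrel_head"]-r["mandrel_foot"]; print("len",np.linalg.norm(d),"tilt",np.arccos(d[2]/np.linalg.norm(d)),d)
    return p
E
python3 - <<'E'
from h import *
axis()
E
```

```text
mandrel_head [0.5335 0.1292 0.2408] 0.8
mandrel_foot [0.5306 0.1235 0.1137] 0.63
len 0.1272607952198948 tilt 0.05027475779192995 [0.0029 0.0057 0.1271]
```

{"api": "send_rows", "payload": {"deltas": "0 0 0 0; 0 0 0 0; 0 0 0 0; 0 0 0 0", "claw": 0.2965}}

```text
t: 10.65
eef_pos: [0.5313, 0.128, 0.2383]
tool_rot: [0.0, 1.0, 0.021, -0.0]
contact_force: [-0.5, -0.2, -2.9]
gripper_width: 0.298
grasp_force: 11.2
```

```bash
python3 - <<'E'
from h import *
p=axis(); C=cloud(p); ok=p["depth"]>0
axis("top")
# fit foot flange & shank from depth
m=ok&(abs(C[...,0]-.531)<.05)&(abs(C[...,1]-.128)<.05)&(C[...,2]>.09)&(C[...,2]<.225)
X=C[m]
for z in np.arange(.1,.225,.012):
    s=X[abs(X[:,2]-z)<.006]
    if len(s)>2: print(round(z,3),len(s),s[:,:2].mean(0),s[:,:2].min(0),s[:,:2].max(0))
u,v=map(int,proj(p,[.531,.128,.18])); cv2.imwrite("pics/hang.png",cv2.resize(p["img"][v-50:v+50,u-60:u+60,::-1],None,fx=5,fy=5))
E
```

```text
mandrel_head [0.5321 0.1282 0.2431] 0.56
mandrel_foot [0.5318 0.1273 0.1152] 0.95
len 0.12790351832533772 tilt 0.007417247072242175 [0.0003 0.0009 0.1279]
mandrel_head [0.5325 0.1275 0.2497] 0.78
mandrel_foot [0.5339 0.1291 0.1182] 0.55
len 0.1315171851888566 tilt 0.01616611369994493 [-0.0014 -0.0016  0.1315]
0.112 7 [0.5139 0.1451] [0.5032 0.1304] [0.5351 0.1581]
0.124 229 [0.5253 0.1346] [0.5004 0.1014] [0.5624 0.1602]
0.136 42 [0.5246 0.1304] [0.5053 0.103 ] [0.5398 0.1523]
0.148 22 [0.5269 0.1333] [0.5219 0.1233] [0.5367 0.1396]
0.16 19 [0.5261 0.134 ] [0.5221 0.1237] [0.5341 0.1395]
0.172 23 [0.5264 0.1336] [0.5224 0.1242] [0.5331 0.1402]
0.184 26 [0.5273 0.1339] [0.5202 0.1217] [0.5367 0.1406]
0.196 22 [0.5263 0.1338] [0.5226 0.1255] [0.5358 0.1407]
0.208 25 [0.5276 0.1337] [0.5224 0.1219] [0.536  0.1398]
0.22 18 [0.526  0.1329] [0.5234 0.1264] [0.5313 0.1396]
```

View pics/hang.png

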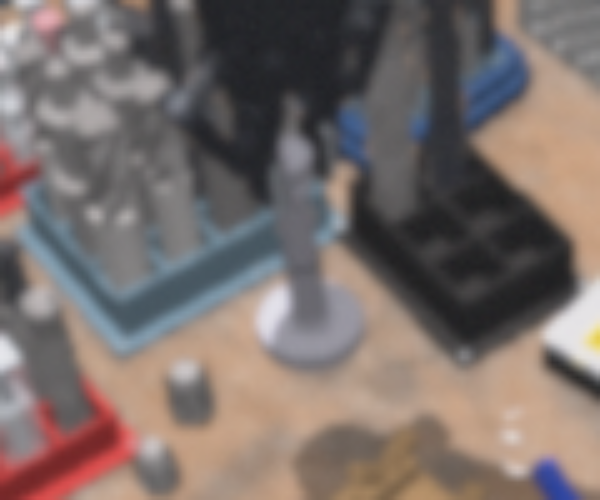

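The mandrel hangs plumb with its foot flange at (310,325) in the crop and the shank vertical. I re-grip firmly, then find the pad precisely.

{"api": "send_rows", "payload": {"deltas": "0 0 0 0; 0 0 0 0; 0 0 0 0; 0 0 0 0; 0 0 0 0", "claw": 0.26, "force": 100}}

```text
t: 11.45
eef_pos: [0.5313, 0.1281, 0.2383]
tool_rot: [-0.0, 1.0, 0.021, -0.0]
contact_force: [0.4, -0.4, -2.7]
gripper_width: 0.281
grasp_force: 64.4
```

```bash
python3 - <<'E'
from h import *
def plane(p,u,v,z):
    T=np.linalg.inv(np.array(p["camera_from_world"])); d=T[:3,:3]@np.array([(u-p["cx"])/p["fx"],-(v-p["cy"])/p["fy"],-1])
    return T[:3,3]+d*(z-T[2,3])/d[2]
p=axis()
for n,p in(("scene",p),("top",bot.read_camera("top"))):
    u,v=map(int,proj(p,[.474,.272,.013])); g=cv2.cvtColor(p["img"],cv2.COLOR_RGB2GRAY)
    w=g[v-30:v+30,u-30:u+30]; print(n,g[v,u],np.percentile(w,[10,50,90]))
    t,b=cv2.threshold(w,0,255,cv2.THRESH_BINARY+cv2.THRESH_OTSU)
    t=(float(g[v,u])+np.percentile(w[w<g[v,u]-15],70))/2; b=(w>t).astype(np.uint8)
    k,L,S,c=cv2.connectedComponentsWithStats(b); i=L[30,30]
    ct=max(cv2.findContours((L==i).astype(np.uint8),0,1)[0],key=len); e=cv2.fitEllipse(ct); print(t,S[i],e)
    print("pad",plane(p,e[0][0]+u-30,e[0][1]+v-30,.013))
    for q in("clip_handle","stand"):
        for r in bot.landmark_of(p,q)[:1]: print(q,np.array(r["xyz"]))
    C=cloud(p); m=(p["depth"]>0)&(C[...,2]>.006)&(C[...,2]<.0125)&(abs(C[...,0]-.475)<.07)&(abs(C[...,1]-.312)<.12)
    print(cv2.minAreaRect(C[m][:,:2].astype(np.float32)*1000))
    cv2.imwrite(f"pics/{n}p.png",cv2.resize(p["img"][v-40:v+40,u-50:u+50,::-1],None,fx=4,fy=4))
E
python3 -c "
import cv2,numpy as np
cv2.imwrite('pics/pp.png',np.hstack([cv2.imread(f'pics/{n}p.png') for n in('scene','top')]))"
```

```text
mandrel_head [0.5335 0.1318 0.2433] 0.8
mandrel_foot [0.5338 0.1288 0.1161] 0.85
len 0.1272357261149556 tilt 0.023698099561843433 [-0.0003  0.003   0.1272]
scene 231 [140. 166. 225.]
202.0 [ 18  20  26  21 408] ((30.823514938354492, 29.74474334716797), (19.43525505065918, 24.748554229736328), 72.65644073486328)
pad [0.4756 0.2706 0.013 ]
clip_handle [0.5197 0.3382 0.0661]
stand [0.4772 0.3149 0.003 ]
((474.07135009765625, 310.18182373046875), (236.58953857421875, 135.9534912109375), 89.09054565429688)
top 239 [134. 160. 237.]
202.5 [ 15  17  29  26 505] ((30.170696258544922, 29.607437133789062), (23.686494827270508, 26.196252822875977), 108.60242462158203)
pad [0.4778 0.2727 0.013 ]
clip_handle [0.5217 0.3409 0.064 ]
stand [0.4745 0.3118 0.0004]
((473.06170654296875, 295.3598327636719), (227.7543487548828, 114.2683334350586), 77.49799346923828)
```

View pics/pp.png

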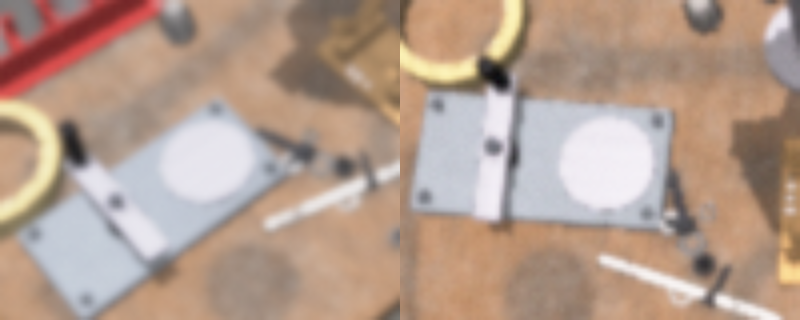

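The crops show the pad at about (210,160) in the scene view and (605,163) in the top view, with the clip open across the plate. I carry the mandrel over the pad slowly.

{"api": "send_rows", "payload": {"deltas": "-0.003 -0.01 0 0; -0.009 -0.026 0 0; -0.015 -0.044 0 0; -0.021 -0.062 0 0; -0.028 -0.08 0 0"}}

```text
t: 12.35
eef_pos: [0.4992, 0.2083, 0.2384]
tool_rot: [-0.0, 1.0, 0.022, 0.0]
contact_force: [0.6, -0.7, -3.3]
gripper_width: 0.276
grasp_force: 64.2
```

{"api": "send_rows", "payload": {"deltas": "-0.006 -0.018 0 0; -0.012 -0.035 0 0; -0.017 -0.05 0 0; -0.021 -0.06 0 0; -0.0225 -0.065 0 0"}}

```text
t: 12.85
eef_pos: [0.4736, 0.2723, 0.2384]
tool_rot: [-0.0, 1.0, 0.022, -0.0]
contact_force: [-0.9, -0.3, -3.3]
gripper_width: 0.278
grasp_force: 64.2
```

{"api": "send_rows", "payload": {"deltas": "0 0 0.01 0; 0 0 0.028 0; 0 0 0.05 0; 0 0 0.07 0; 0 0 0.08 0"}}

```text
t: 13.35
eef_pos: [0.4741, 0.2688, 0.1558]
tool_rot: [0.001, 1.0, 0.021, -0.001]
contact_force: [-0.9, -1.1, -3.8]
gripper_width: 0.276
grasp_force: 64.2
```

```bash
python3 - <<'E'
from h import *
p=axis(); to([.4747,.2707,.1333])
q=bot.read_camera("top"); axis("top")
ims=[]
for r in(p,q):
    u,v=map(int,proj(r,[.475,.271,.06])); ims.append(cv2.resize(r["img"][v-50:v+50,u-50:u+50,::-1],None,fx=4,fy=4))
    m=bot.masks_of(r,"mandrel")[0]["mask"]; C=cloud(r)[m&(r["depth"]>0)]
    for a,b in((.03,.06),(.065,.12)):
        s=C[(C[:,2]>a)&(C[:,2]<b)]
        if len(s): print(a,len(s),s.min(0),s.max(0))
cv2.imwrite("pics/hov.png",np.hstack(ims))
E
```

```text
mandrel_head [0.4792 0.2724 0.1627] 0.79
mandrel_foot [0.4756 0.2665 0.0321] 0.56
len 0.1307827588025272 tilt 0.052872456665469206 [0.0036 0.0059 0.1306]
t 13.5 pos [0.4746 0.2701 0.1578] yaw 2.42 F [-0.2935  0.0249 -2.7439] w 0.27196118242843725 g 64.1872501373291
delta [ 0.0001 -0.0006  0.0245] spin None
0.03 275 [0.4426 0.2427 0.0329] [0.5018 0.2987 0.0598]
0.065 90 [0.4636 0.2624 0.0663] [0.4761 0.2807 0.119 ]Traceback (most recent call last):
  File "<stdin>", line 7, in <module>
IndexError: list index out of range
```

{"api": "send_rows", "payload": {"deltas": "0.002 0 0.005 0; 0.002 0 0.01 0; 0.002 0 0.015 0; 0.002 0 0.018 0; 0.002 0 0.018 0"}}

```text
t: 14.3
eef_pos: [0.4762, 0.2706, 0.1396]
tool_rot: [0.0, 1.0, 0.022, -0.001]
contact_force: [-0.0, -0.4, -2.9]
gripper_width: 0.276
grasp_force: 64.3
```

```bash
python3 - <<'E'
from h import *
p=axis(); to([.4747,.2707,.1333])
u,v=map(int,proj(p,[.475,.271,.06])); im=cv2.resize(p["img"][v-50:v+50,u-60:u+60,::-1],None,fx=5,fy=5)
cv2.imwrite("pics/hov.png",im)
C=cloud(p); ok=p["depth"]>0
m=ok&(abs(C[...,0]-.475)<.045)&(abs(C[...,1]-.271)<.045)&(C[...,2]>.021)&(C[...,2]<.04)
X=C[m]; print(len(X)); 
# circle fit of flange outline by minEnclosingCircle
print(cv2.minEnclosingCircle((X[:,:2]*1000).astype(np.float32)), X[:,2].mean())
E
```

```text
mandrel_head [0.4789 0.2697 0.1436] 0.65
mandrel_foot [0.4771 0.2669 0.0152] 0.66
len 0.12844313917060735 tilt 0.02591836453218173 [0.0018 0.0028 0.1284]
t 14.45 pos [0.4767 0.271  0.1404] yaw 2.46 F [-0.3385  0.696  -3.4983] w 0.2738109260982575 g 64.305260181427
delta [-0.002   0.0002  0.0071] spin None
276
((475.86773681640625, 271.9829406738281), 31.231355667114258) 0.02860381436132152
```

View pics/hov.png

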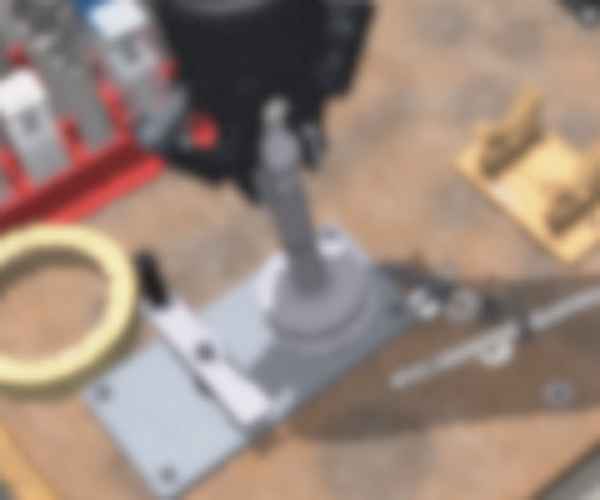

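The flange sits concentric over the pad, around (320,305) in the crop, within about 1.5 mm. Now I lower gently.

{"api": "send_rows", "payload": {"deltas": "0 0.001 0.001 0; 0 0.001 0.002 0; 0 0.001 0.003 0; 0 0.001 0.004 0; 0 0.001 0.004 0"}}

```text
t: 14.95
eef_pos: [0.4768, 0.27, 0.1367]
tool_rot: [-0.0, 1.0, 0.021, 0.0]
contact_force: [-0.7, -0.5, 1.5]
gripper_width: 0.282
grasp_force: 64.7
```

{"api": "send_rows", "payload": {"deltas": "0 0 0.0005 0; 0 0 0.001 0; 0 0 0.001 0"}}

```text
t: 15.25
eef_pos: [0.4773, 0.2704, 0.1367]
tool_rot: [-0.0, 1.0, 0.021, 0.001]
contact_force: [-2.2, -1.3, 9.2]
gripper_width: 0.276
grasp_force: 65.4
```

{"api": "send_rows", "payload": {"deltas": "0 0 0.0005 0; 0 0 0.001 0; 0 0 0.001 0"}}

```text
t: 15.55
eef_pos: [0.4779, 0.2708, 0.1367]
tool_rot: [-0.0, 1.0, 0.021, 0.002]
contact_force: [-3.3, -2.8, 16.2]
gripper_width: 0.276
grasp_force: 66.1
```

{"api": "send_rows", "payload": {"deltas": "0 0 -0.001 0; 0 0 -0.0015 0; 0 0 -0.0015 0"}}

```text
t: 15.85
eef_pos: [0.477, 0.2703, 0.1367]
tool_rot: [-0.0, 1.0, 0.021, 0.001]
contact_force: [-2.2, -1.6, 8.8]
gripper_width: 0.28
grasp_force: 65.3
```

{"api": "send_rows", "payload": {"deltas": "0 0 0 0; 0 0 0 0; 0 0 0 0", "claw": 0.2955}}

```text
t: 16.15
eef_pos: [0.4769, 0.2702, 0.1364]
tool_rot: [-0.0, 1.0, 0.021, 0.0]
contact_force: [-1.9, -1.5, 6.5]
gripper_width: 0.292
grasp_force: 13.6
```

{"api": "send_rows", "payload": {"deltas": "0 0 0 0; 0 0 0 0; 0 0 0 0", "claw": 0.305}}

```text
t: 16.45
eef_pos: [0.4768, 0.2696, 0.1355]
tool_rot: [0.0, 1.0, 0.021, -0.0]
contact_force: [-0.1, -0.9, 0.5]
gripper_width: 0.306
grasp_force: 0.4
```

{"api": "send_rows", "payload": {"deltas": "0 0 0 0; 0 0 0 0; 0 0 0 0; 0 0 0 0; 0 0 0 0", "claw": 0.45}}

```text
t: 16.95
eef_pos: [0.4766, 0.2699, 0.1358]
tool_rot: [-0.0, 1.0, 0.021, -0.0]
contact_force: [0.1, 0.2, 0.5]
gripper_width: 0.444
grasp_force: 0.0
```

{"api": "send_rows", "payload": {"deltas": "0 0 0 0; 0 0 0 0; 0 0 0 0; 0 0 0 0; 0 0 0 0", "claw": 0.7}}

```text
t: 17.45
eef_pos: [0.4767, 0.2699, 0.1358]
tool_rot: [-0.0, 1.0, 0.021, 0.0]
contact_force: [-0.2, 0.2, 0.1]
gripper_width: 0.701
grasp_force: 0.0
```

```bash
python3 - <<'E'
from h import *
p=axis(); to([.4747,.2707,.26])
u,v=map(int,proj(p,[.475,.271,.06])); im=cv2.resize(p["img"][v-50:v+50,u-60:u+60,::-1],None,fx=5,fy=5)
cv2.imwrite("pics/stood.png",im)
C=cloud(p); ok=p["depth"]>0
m=ok&(abs(C[...,0]-.475)<.045)&(abs(C[...,1]-.271)<.045)&(C[...,2]>.019)&(C[...,2]<.035)
X=C[m]; print(cv2.minEnclosingCircle((X[:,:2]*1000).astype(np.float32)), X[:,2].mean())
E
```

```text
mandrel_head [0.476  0.2673 0.1393] 0.96
mandrel_foot [0.4758 0.2683 0.0148] 0.71
len 0.12450417663676991 tilt 0.00819101281516369 [ 0.0002 -0.001   0.1245]
t 17.6 pos [0.4766 0.2698 0.1358] yaw 2.46 F [ 0.3916 -1.0301  0.6403] w 0.6987963204919126 g 0.0
delta [-0.0019 -0.0009 -0.1242] spin None
((476.582275390625, 271.5851745605469), 31.069114685058594) 0.025181710897888326
```

View pics/stood.png

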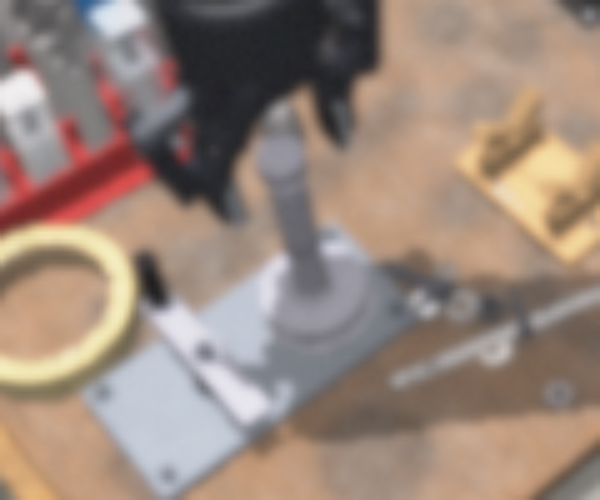

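The mandrel stands on the pad, released, with the flange concentric. Next I rise and check the joints before going for the clip.

{"api": "send_rows", "payload": {"deltas": "0 0 -0.01 0; 0 0 -0.03 0; 0 0 -0.06 0; 0 0 -0.1 0; 0 0 -0.13 0", "claw": 0.7}}

```text
t: 18.1
eef_pos: [0.4768, 0.2704, 0.2688]
tool_rot: [-0.001, 1.0, 0.022, 0.001]
contact_force: [1.7, -0.1, 1.0]
gripper_width: 0.7
grasp_force: 0.0
```

{"api": "send_rows", "payload": {"deltas": "0.01 -0.015 0 0; 0.02 -0.035 0 0; 0.035 -0.055 0 0; 0.043 -0.068 0 0; 0.043 -0.068 0 0", "claw": 0.45}}

```text
t: 18.6
eef_pos: [0.5168, 0.3416, 0.2664]
tool_rot: [-0.001, 1.0, 0.022, -0.0]
contact_force: [-1.2, 1.1, 0.2]
gripper_width: 0.452
grasp_force: 0.0
```

```bash
python3 - <<'E'
from h import *
print(np.array(bot.get_obs()["q"])); to([.5195,.338,.058],2.5)
p=axis(); 
C=cloud(p); ok=p["depth"]>0
for r in bot.landmark_of(p,"clip_handle")[:1]: print(r)
def ext(s,t): print(t,len(s),s.min(0) if len(s) else"",s.max(0) if len(s) else "")
ext(C[ok&(abs(C[...,0]-.52)<.02)&(abs(C[...,1]-.338)<.02)&(C[...,2]>.055)&(C[...,2]<.085)],"pin")
ext(C[ok&(abs(C[...,0]-.475)<.03)&(abs(C[...,1]-.27)<.03)&(C[...,2]>.141)&(C[...,2]<.16)],"head")
p=bot.read_camera("top");C=cloud(p); ok=p["depth"]>0
ext(C[ok&(abs(C[...,0]-.52)<.02)&(abs(C[...,1]-.338)<.02)&(C[...,2]>.055)&(C[...,2]<.085)],"pin top")
E
```

```text
[-0.1372  0.4612 -0.7478  1.6262  0.3313  1.1844 -2.485 ]
t 18.6 pos [0.5168 0.3416 0.2664] yaw 2.56 F [-1.1539  1.0715  0.1832] w 0.4524700312492561 g 0.0
delta [0.0025 0.0042 0.2084] spin 0.06
mandrel_head [0.4775 0.2712 0.1409] 0.69
mandrel_foot [0.4789 0.2676 0.0133] 0.78
len 0.1276584505624285 tilt 0.030262244287092725 [-0.0014  0.0036  0.1276]
{'xyz': [0.52, 0.3373, 0.0629], 'confidence': 0.83}
pin 45 [0.512  0.3356 0.0554] [0.526  0.3482 0.0816]
head 87 [0.4644 0.2582 0.141 ] [0.4886 0.2836 0.1545]
pin top 0
```

{"api": "send_rows", "payload": {"deltas": "0.003 0.001 0.03 0; 0.003 0.001 0.07 0; 0.003 0.001 0.11 0; 0.003 0.001 0.14 0; 0.003 0.001 0.15 0"}}

```text
t: 19.35
eef_pos: [0.5183, 0.3364, 0.1127]
tool_rot: [0.002, 1.0, 0.021, -0.002]
contact_force: [-0.1, -0.6, -0.8]
gripper_width: 0.452
grasp_force: 0.0
```

```bash
python3 - <<'E'
from h import *
p=bot.read_camera("scene"); to([.5195,.339,.058],2.5)
u,v=map(int,proj(p,[.51,.33,.09])); cv2.imwrite("pics/clip.png",cv2.resize(p["img"][v-45:v+45,u-60:u+60,::-1],None,fx=5,fy=5))
E
```

```text
t 19.4 pos [0.5184 0.3368 0.1129] yaw 2.43 F [-0.3876  0.5618 -0.5205] w 0.45048522146161474 g 0.0
delta [ 0.0014 -0.0023  0.0549] spin -0.07
```

View pics/clip.png

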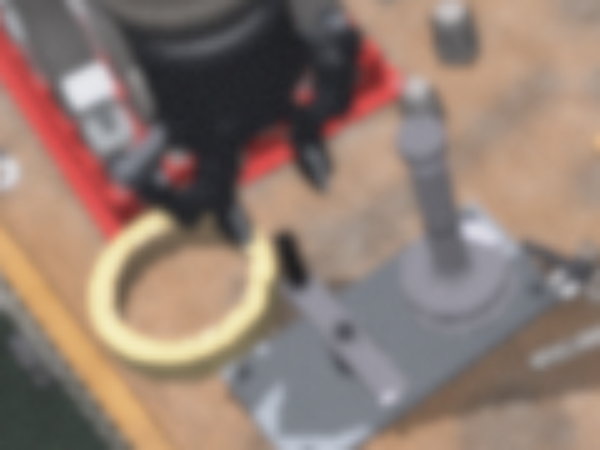

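The fingers, at (235,230) and (315,175), straddle the pin at (290,250). I descend and cage it.

{"api": "send_rows", "payload": {"deltas": "0.001 -0.001 0.015 0; 0.001 -0.001 0.03 0; 0.001 -0.001 0.045 0; 0.001 -0.001 0.055 0; 0.001 -0.001 0.055 0"}}

```text
t: 19.9
eef_pos: [0.5199, 0.339, 0.0591]
tool_rot: [0.001, 1.0, 0.022, -0.001]
contact_force: [-0.2, 0.1, 0.1]
gripper_width: 0.452
grasp_force: 0.0
```

{"api": "send_rows", "payload": {"deltas": "0 0 0 0; 0 0 0 0; 0 0 0 0; 0 0 0 0; 0 0 0 0", "claw": 0.2, "force": 20}}

```text
t: 20.4
eef_pos: [0.5208, 0.3398, 0.0611]
tool_rot: [-0.0, 1.0, 0.021, 0.0]
contact_force: [-0.5, 0.7, 0.4]
gripper_width: 0.202
grasp_force: 0.0
```

```bash
python3 - <<'E'
from h import *
to([.5195,.339,.058],2.5)
# arc targets for handle, clip angle from 90 to -4 deg, cumulative deltas per call (36 deg per call)
c=np.array([.4756,.340]); r=.0445
P=lambda a: c+r*np.array([np.sin(np.radians(a)),np.cos(np.radians(a))])
for a0,a1 in((90,57),(57,24),(24,-6)):
    yaw=np.radians(2.5+90-a0); M=np.array([[np.cos(yaw),np.sin(yaw)],[np.sin(yaw),-np.cos(yaw)]])
    for k in range(1,6):
        a=a0+(a1-a0)*k/5; print(a0,a,M.T@(P(a)-P(a0)),a-a0,P(a))
E
```

```text
t 20.4 pos [0.5208 0.3398 0.0611] yaw 2.45 F [-0.491   0.6751  0.3651] w 0.2023905424102955 g 0.0
delta [-0.0014  0.0008  0.0031] spin -0.05
90 83.4 [-0.0001 -0.0051] -6.599999999999994 [0.5198 0.3451]
90 76.8 [-0.0007 -0.0102] -13.200000000000003 [0.5189 0.3502]
90 70.2 [-0.002  -0.0152] -19.799999999999997 [0.5175 0.3551]
90 63.6 [-0.0038 -0.02  ] -26.4 [0.5155 0.3598]
90 57.0 [-0.0061 -0.0245] -33.0 [0.5129 0.3642]
57 50.4 [-0.0001 -0.0051] -6.600000000000001 [0.5099 0.3684]
57 43.8 [-0.0007 -0.0102] -13.200000000000003 [0.5064 0.3721]
57 37.2 [-0.002  -0.0152] -19.799999999999997 [0.5025 0.3754]
57 30.6 [-0.0038 -0.02  ] -26.4 [0.4983 0.3783]
57 24.0 [-0.0061 -0.0245] -33.0 [0.4937 0.3807]
24 18.0 [-0.     -0.0047] -6.0 [0.4894 0.3823]
24 12.0 [-0.0006 -0.0093] -12.0 [0.4849 0.3835]
24 6.0 [-0.0016 -0.0138] -18.0 [0.4803 0.3843]
24 0.0 [-0.0031 -0.0183] -24.0 [0.4756 0.3845]
24 -6.0 [-0.005  -0.0225] -30.0 [0.4709 0.3843]
```

{"api": "send_rows", "payload": {"deltas": "-0.001 -0.005 0 -6.6; -0.002 -0.01 0 -13.2; -0.003 -0.015 0 -19.8; -0.005 -0.02 0 -26.4; -0.007 -0.0245 0 -33"}}

```text
t: 20.9
eef_pos: [0.5134, 0.3633, 0.0609]
tool_rot: [0.001, 0.952, 0.306, 0.0]
contact_force: [1.0, -2.8, 0.9]
gripper_width: 0.204
grasp_force: 0.8
```

{"api": "send_rows", "payload": {"deltas": "0 -0.005 0 -6.6; -0.0007 -0.01 0 -13.2; -0.002 -0.015 0 -19.8; -0.004 -0.02 0 -26.4; -0.006 -0.0245 0 -33"}}

```text
t: 21.4
eef_pos: [0.4944, 0.38, 0.061]
tool_rot: [0.001, 0.826, 0.564, 0.0]
contact_force: [0.4, -1.9, 0.3]
gripper_width: 0.202
grasp_force: 0.8
```

```bash
python3 - <<'E'
from h import *
p=axis(); to([.4937,.3807,.06],68.5)
for r in bot.landmark_of(p,"clip_handle")[:1]: print(r)
u,v=map(int,proj(p,[.49,.34,.09])); cv2.imwrite("pics/clip2.png",cv2.resize(p["img"][v-45:v+45,u-60:u+60,::-1],None,fx=5,fy=5))
E
```

```text
mandrel_head [0.4788 0.2684 0.1391] 0.94
t 21.55 pos [0.4935 0.3805 0.0608] yaw 68.32 F [-0.5548 -0.2497  0.7026] w 0.2017704498969184 g 0.0
delta [0.0002 0.0001 0.0008] spin -0.18
{'xyz': [0.4928, 0.3795, 0.0628], 'confidence': 0.53}
```

{"api": "send_rows", "payload": {"deltas": "0 -0.005 0 -6; -0.0006 -0.009 0 -12; -0.0016 -0.014 0 -18; -0.003 -0.018 0 -24; -0.003 -0.018 0 -24"}}

```text
t: 22.1
eef_pos: [0.4757, 0.3842, 0.0608]
tool_rot: [-0.0, 0.692, 0.722, -0.0]
contact_force: [0.3, 0.5, -1.0]
gripper_width: 0.195
grasp_force: 0.0
```

{"api": "send_rows", "payload": {"deltas": "0 -0.001 0 0; 0 -0.002 0 0; 0 -0.002 0 0"}}

```text
t: 22.4
eef_pos: [0.4743, 0.3843, 0.0609]
tool_rot: [0.0, 0.692, 0.721, 0.0]
contact_force: [1.6, 1.3, -2.7]
gripper_width: 0.195
grasp_force: 1.4
```

{"api": "send_rows", "payload": {"deltas": "0 -0.001 0 0; 0 -0.002 0 0; 0 -0.002 0 0"}}

```text
t: 22.7
eef_pos: [0.4741, 0.3842, 0.061]
tool_rot: [0.001, 0.693, 0.721, 0.002]
contact_force: [7.5, 2.3, -3.7]
gripper_width: 0.204
grasp_force: 3.9
```

{"api": "send_rows", "payload": {"deltas": "0 -0.001 0 0; 0 -0.002 0 0; 0 -0.002 0 0"}}

```text
t: 23.0
eef_pos: [0.4739, 0.3842, 0.0611]
tool_rot: [0.001, 0.693, 0.721, 0.003]
contact_force: [12.8, 3.9, -6.7]
gripper_width: 0.201
grasp_force: 6.1
```

{"api": "send_rows", "payload": {"deltas": "0 0.003 0 0; 0 0.005 0 0; 0 0.005 0 0; 0 0.005 0 0"}}

```text
t: 23.4
eef_pos: [0.4744, 0.384, 0.0607]
tool_rot: [0.0, 0.692, 0.722, -0.0]
contact_force: [1.1, -0.0, -0.3]
gripper_width: 0.197
grasp_force: 0.7
```

{"api": "send_rows", "payload": {"deltas": "0 0 0 0; 0 0 0 0; 0 0 0 0; 0 0 0 0; 0 0 0 0", "claw": 0.4}}

```text
t: 23.9
eef_pos: [0.4746, 0.3842, 0.0608]
tool_rot: [-0.0, 0.692, 0.722, -0.0]
contact_force: [1.4, -0.2, -0.1]
gripper_width: 0.402
grasp_force: 0.0
```

{"api": "send_rows", "payload": {"deltas": "0 0 -0.01 0; 0 0 -0.03 0; 0 0 -0.06 0; 0 0 -0.1 0; 0 0 -0.14 0"}}

```text
t: 24.4
eef_pos: [0.4743, 0.3845, 0.2039]
tool_rot: [-0.0, 0.692, 0.722, 0.0]
contact_force: [0.3, 0.1, 0.2]
gripper_width: 0.402
grasp_force: 0.0
```

```bash
python3 - <<'E'
from h import *
p=axis(); to([.4756,.384,.2],90)
for r in bot.landmark_of(p,"clip_handle")[:1]: print(r)
C=cloud(p); ok=p["depth"]>0
X=C[ok&(abs(C[...,0]-.475)<.03)&(abs(C[...,1]-.385)<.03)&(C[...,2]>.055)&(C[...,2]<.085)]; print(len(X),X.min(0),X.max(0))
X=C[ok&(abs(C[...,0]-.475)<.03)&(abs(C[...,1]-.27)<.03)&(C[...,2]>.141)&(C[...,2]<.16)]; print("head",X.min(0),X.max(0))
u,v=map(int,proj(p,[.475,.33,.07])); cv2.imwrite("pics/end.png",cv2.resize(p["img"][v-45:v+45,u-60:u+60,::-1],None,fx=5,fy=5))
E
```

```text
mandrel_head [0.4765 0.2714 0.1391] 0.97
mandrel_foot [0.476  0.2703 0.0158] 0.71
len 0.12330592037692269 tilt 0.009799399188945776 [0.0005 0.0011 0.1233]
t 24.55 pos [0.4755 0.3862 0.2056] yaw 92.47 F [-0.5709 -0.0841  0.0601] w 0.40220934448848983 g 0.0
delta [-0.0022 -0.      0.0056] spin 2.47
{'xyz': [0.4741, 0.3807, 0.0634], 'confidence': 0.64}
43 [0.4687 0.3793 0.0562] [0.4805 0.3929 0.0816]
head [0.4632 0.2592 0.141 ] [0.4877 0.2842 0.1546]
```

View pics/end.png

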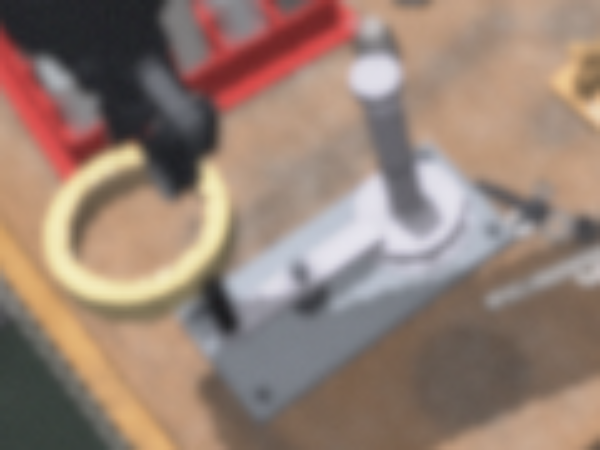

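The clip lies in line with the mandrel: pin at (220,305), pivot at (300,275), tongue over the flange at (375,245). It met a firm stop at 13 N. The arm is clear above, so I hand in.

```bash
python3 -c "
from h import *
print(bot.hand_in())"
```

```text
the job is handed in; nothing more can be done
None
```

The job is handed in at about 24.6 s of the 72 s allowed: the mandrel stands upright on the pad about 1–2 mm off centre (camera estimate), the clip is home at its stop over the foot, and the arm is clear; no verdict came back.

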